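Push a tray of test tiles home between the heating rods of a test kiln

ROBOT

A 6-joint arm with a two-finger parallel gripper is mounted at the origin on a cart in front of the work surface, level with it; the furniture and walls round the work are solid. World frame = base frame: x ahead of the robot, y to its left, z up, the work surface at z = 0. Lengths are in mm, angles in rad, forces in N, time in s.
With the tool pointing down it reaches from about 275 to 1000 mm from the base axis. Payload 8.4 kg.
Tool frame: the origin (TCP) lies at the very end of the fingers, on their centre line; the grasp point (between the pads) lies 19 mm behind it (r.pinch_z is the distance from the TCP to the grasp point, in mm); z points along the fingers, y is the line along which they close (so a half turn about z gives the same grasp; the last joint's range is limited). The gripper opens to 85 mm and grips with 20 to 120 N. Pads are 22 mm wide; open, the fingers measure 114 mm over their backs; the gripper's body (76 mm by 85 mm) begins 54 mm behind the grasp point. The pads swing forward as they close: fully open they stand 13 mm farther back than shut.
Start: joints at [1.314, 0.353, 1.633, -0, 1.155, -0.002], TCP at [157.531, 604.824, 231.281] pointing down, gripper open.
Joint ranges: [-2.63, 2.63], [-0.92, 2.1], [0.06, 2.66], [-1.3, 4.44], [0, 2.69], [-3.02, 3.02]. Speed limits (rad/s): [2.22, 2.22, 2.79, 3.14, 3.14, 3.14].

INTERFACE

Orientations are given as [roll, pitch, yaw] about the fixed x, y, z axes, in that order (R = Rz(yaw) Ry(pitch) Rx(roll)).
In Python, from rig import r gives the robot as it stands.
- The arm moves only by the tool carry_out, never from a script. Its argument "series" is a list of rows, each a list of 7 numbers: the turn, a rotation vector about the tool's x, y, z as a fraction of full scale, then the shift along the tool's x, y, z as a fraction of full scale, then the gripper command: -1 is fully open, 1 is shut, values between are in proportion. A call has 1 to 8 rows; each row is the pose to reach, as a shift and turn from the pose commanded when the call began, along the tool's axes at that moment, turning the shorter way round; what a row does not reach only later rows make up. Full scale, the value 1, is 0.25 m for a shift and pi rad for a turn. A row lasts 1/8 s, in which the tool goes at most 62.5 mm and 10.7 degrees, less where a joint would pass 70% of its speed; a pose out of reach is approached as far as the arm can. A call with a number of a shift or a turn outside -1 to 1 is refused whole. A call with a gripper value outside its range is refused whole. The fingers move at their own pace and stop on an object; "force" is the grip in N (left out, the last holds). Time passes only in rows, so rows that repeat a pose let the fingers close. It gives the time, the measured TCP pose, the force, the opening and the grip force at its end, in the units of the state.
- r.sense(): the state, without advancing time (a new reading comes with each control period).
- r.grab_frame(name): name is "side" or "top"; returns the picture (480x640x3 uint8, red, green, blue); there is no depth.
- r.get_calibration(name): a dict with "K" (3x3 intrinsics, pixels), "pose" (4x4, takes a point from camera to world coordinates). Camera axes: x right, y up, looking along -z (the intrinsics and any distortion apply to the point x, -y, -z); pixel columns grow to the right and rows downward; lengths in mm; the calibration is good to about 2 mm. A picture is of the moment at which its call begins. get_calibration takes no time and is no camera call.
- r.sign_off(): hands the job in; it is judged then, once.
Trained networks look in the newest picture that a camera, given by its name, has taken for a name from the list of things; names that differ only in an ending like _2 or _b are one class to them, and where a whole thing is asked for, a point or a joint stands for the part that bears it (a point fixed in the world has none). Each returns a list of dicts, best first, with "score" (0 to 1); they miss things now and then, are a little off and sometimes report something else, mostly with a low value. They report only what shows in the picture. A call takes as long as a camera call. They do not tell look-alikes from the thing itself.
- r.silhouettes(camera, label): "region" (480x640 bool, what is visible of it) and "position" ([row, column] in pixels, amid what is visible of it).
The state is a dict: "clock": time; "qpos": joint angles; "qvel": joint speeds; "joint_efforts": joint torques, N m; "eef_pos": TCP position; "tcp_rot": TCP orientation; "contact_force": force on the tool from outside, world axes, zero at the start; "wrist_torque": the same for the moment, N m; "opening": opening from 0.0 (shut) to 1.0 (fully open); "grasp_force": force on a finger pad.
Only numpy, scipy, OpenCV 4.12 (cv2) and the standard library are available. Lean on these libraries where they do the work, as an engineer would, in place of code of your own. Each camera call takes 0.05 s, during which the arm holds its last target. There are 200 camera calls.

TASK

Load the test kiln: the open fireclay tray with two glaze test tiles stands askew on the loading end of the hearth. Straighten it with the fingertips and push it along between the two brittle heating rods until it is fully home against the back brick with the sprung thermocouple button pressed in, then take the hand away; neither the tray nor the hand may touch a rod or its holder bricks. Only push: the tray must not be lifted or tipped, the tiles stay lying in it, and the beaker, jar and stamp beside the kiln are left where they stand.

Things in the scene. Friction and masses are not known exactly. Their poses are not given: they have to be found in the camera images.
- kiln_hearth: Fixed hearth of a small test kiln, hood off: steel pan with cream firebrick top, 460 long, 210 wide, flat upper face 36 above the table. Origin: centre of its underside, on the table. +x runs along the lane in the pushing direction, to the robot's right (world -y, up to 15 degrees off); +y points away from the robot. x = -225 to -45: bare loading end. Back brick (112 wide, 54 high): face at x = 165.
- lane_mouth (a point): Middle of the lane's mouth, on the hearth's upper face, at hearth x = -45, level with the front faces of the two front holder bricks. Axes as the hearth's.
- lane_end (a point): Middle of the lane's closed end, on the hearth's upper face, at the foot of the back brick's face (hearth x = +165). Axes as the hearth's.
- rod_far: Dark heating rod, 14 thick, along the side of the lane farther from the robot, its axis 22 above the hearth face, between two cream holder bricks (30 long, 28 wide, 42 high, at the mouth and beside the back brick). Fixed; rod and bricks must not be touched. Inner faces 62 from the lane's centre line: the lane is 124 wide. Origin and axes as the hearth's.
- rod_near: The same on the side nearer the robot.
- thermocouple (a joint): Travel in m of the steel thermocouple button (18 dia.) that sticks out 12 from the middle of the back brick's face, 22 above the hearth face: 0 = fully out, 0.012 = pushed flush with the brick. Light spring, under 1 N; it cannot push the tray back by itself.
- thermocouple_button (a point): Centre of the button's front face. Moves with it.
- tray: Open buff fireclay tray, 120 long (x), 100 wide (y), 42 high, walls and floor 7 thick, about 0.6 kg, loose. Origin: centre of its underside. It starts on the loading end, +x end towards the mouth, up to 18 off the centre line and 12 degrees askew. Centred in the lane it has 12 free each side. Home, its +x end touches the back brick: origin at hearth x = 105.
- tile_0: Glazed test tile 72 x 50 x 10, lying flat in the rear half of the tray. Origin: centre of its underside; 7 above the tray's underside when it lies in it.
- tile_1: Glazed test tile 72 x 48 x 9, lying flat in the front half of the tray. Origin as for tile_0.
- slip_beaker: Pale grey beaker, 71 dia. x 93 high, standing on the table behind the kiln (away from the robot); leave alone. Origin: centre of its underside.
- jar_green: Colour jar, 48 dia. x 58 high, standing on the table behind the kiln; leave alone. Origin: centre of its underside.
- stamp: Small turned clay stamp, 19 dia. x 45 high, standing on the table behind the kiln; leave alone. Origin: centre of its underside.
Mind the look-alikes: they are no part of the job. What is shaped like the tile_1 but green or orange is not meant.

How it is judged (in metres and radians):
On the way, in this order (a step that is already met when the one before it is completed fails the run):
1. the front end of the tray has gone in between the rods, standing on the hearth (x of tray in the frame of kiln_hearth above -0.09 m and y of tray in the frame of kiln_hearth between -0.013 and 0.013 m and height (world z) of tray below 0.041 m).
2. the tray is home against the back brick, pressing the thermocouple button in (x of tray in the frame of kiln_hearth above 0.101 m and value of joint thermocouple above 0.008 m and y of tray in the frame of kiln_hearth between -0.013 and 0.013 m and height (world z) of tray below 0.041 m), for 0.1 s.
At the end, for the whole second after the job is handed in: The tray stands flat on the hearth between the rods, at rest, within 4 mm of the back brick, and holds the thermocouple button in by more than 8 of its 12 mm; both tiles lie flat in the tray (all of step 2 and angle between tray's own z axis and vertical below 0.05 rad and angle between the x axis of tray and the x axis of kiln_hearth, either way round below 0.15 rad and linear speed of tray below 0.01 m/s and x of tile_0 in the frame of tray between -0.05 and 0.05 m and y of tile_0 in the frame of tray between -0.04 and 0.04 m and z of each of tile_0, tile_1 in the frame of tray below 0.012 m and x of tile_1 in the frame of tray between -0.05 and 0.05 m and y of tile_1 in the frame of tray between -0.04 and 0.04 m); the robot touches nothing.
It fails at once if something touched the far heating rod or its holder bricks (contact force between anything else and rod_far above 0.2 N).
It fails at once if something touched the near heating rod or its holder bricks (contact force between anything else and rod_near above 0.2 N).
It fails at once if the tray was lifted (more than 6 mm) or tipped (height (world z) of tray above 0.042 m or angle between tray's own z axis and vertical above 0.12 rad).
It fails at once if a tile was lifted out of the tray (z of any of tile_0, tile_1 in the frame of tray above 0.03 m).
It fails at once if the beaker, jar or stamp was moved (more than 10 mm) (distance of any of slip_beaker, jar_green, stamp from where it was at the start of the episode above 0.01 m).
It also fails if it takes over 58 s, if anything falls off the work surface, if the arm or the gripper's body presses on something with over 40 N, if the wrist force passes 120 N, or if a joint passes its speed limit or range.

## Working session

There is one attempt and no reset: what is moved stays moved. The work goes in short steps, Python scripts to look and compute and a tool call to move; the robot and the scene stay as the last step left them, time stands still between calls to the robot, and variables do not carry over. Pictures are saved under pics/ and viewed, at most 10 in all, crops included, and the job is handed in when it is done.

Besides the shell and the picture viewer there is one more tool, called after "Call:" in YAML: its name, and indented under it one key for each argument. carry_out: Moves the arm, as the interface text tells. Its arguments: {"type":"object","properties":{"series":{"type":"array"},"force":{"type":"number"}},"required":["series"]}

```bash
mkdir -p pics; ls; cat > h.py <<'E'
import numpy as np, cv2
from rig import r
def ray(cam,px):
    c=r.get_calibration(cam);K=np.array(c["K"]);T=np.array(c["pose"])
    px=np.atleast_2d(np.float64(px))
    d=np.c_[(px[:,0]-K[0,2])/K[0,0],-(px[:,1]-K[1,2])/K[1,1],-np.ones(len(px))]
    return T[:3,3],d@T[:3,:3].T
def atz(cam,px,z):
    o,d=ray(cam,px);return o+d*((z-o[2])/d[:,2])[:,None]
def proj(cam,P):
    c=r.get_calibration(cam);K=np.array(c["K"]);T=np.array(c["pose"])
    p=(np.atleast_2d(P)-T[:3,3])@T[:3,:3]
    return np.c_[K[0,2]+K[0,0]*p[:,0]/-p[:,2],K[1,2]+K[1,1]*-p[:,1]/-p[:,2]]
E
python3 - <<'E'
from h import *
for c in("top","side"):
    cv2.imwrite(f"pics/{c}0.png",r.grab_frame(c)[:,:,::-1])
    k=r.get_calibration(c);print(c,{a:(np.round(b,3).tolist() if not isinstance(b,str) else b) for a,b in k.items()})
    for l in("tray","kiln_hearth","rod_far","rod_near","tile_0","tile_1"):
        for d in r.silhouettes(c,l)[:2]:
            m=np.uint8(d["region"]);b=cv2.minAreaRect(np.argwhere(m)[:,::-1].astype(np.float32))
            print(l,round(d["score"],2),np.round(d["position"]),np.round(cv2.boxPoints(b)).tolist())
print(r.sense())
E
```

```text
pics
top {'K': [[475.704, 0.0, 315.283], [0.0, 475.704, 240.513], [0.0, 0.0, 1.0]], 'pose': [[-0.011, 0.994, -0.106, 544.77], [-1.0, -0.013, -0.022, 101.372], [-0.023, 0.106, 0.994, 987.734], [0.0, 0.0, 0.0, 1.0]]}
tray 0.6 [298. 315.] [[286.0, 277.0], [348.0, 268.0], [356.0, 321.0], [293.0, 330.0]]
kiln_hearth 0.92 [294. 408.] [[272.0, 344.0], [276.0, 238.0], [519.0, 248.0], [515.0, 354.0]]
kiln_hearth 0.37 [208. 466.] [[456.0, 209.0], [468.0, 199.0], [474.0, 206.0], [462.0, 216.0]]
rod_far 0.61 [256. 443.] [[368.0, 264.0], [369.0, 246.0], [507.0, 253.0], [506.0, 270.0]]
rod_near 0.74 [336. 441.] [[367.0, 344.0], [367.0, 327.0], [507.0, 331.0], [507.0, 348.0]]
tile_0 0.86 [299. 308.] [[291.0, 287.0], [313.0, 280.0], [323.0, 315.0], [302.0, 322.0]]
tile_0 0.69 [298. 332.] [[323.0, 280.0], [344.0, 279.0], [345.0, 314.0], [324.0, 315.0]]
tile_1 0.86 [299. 308.] [[291.0, 287.0], [313.0, 280.0], [323.0, 315.0], [302.0, 322.0]]
tile_1 0.69 [298. 332.] [[323.0, 280.0], [344.0, 279.0], [345.0, 314.0], [324.0, 315.0]]
side {'K': [[513.11, 0.0, 317.358], [0.0, 513.11, 239.297], [0.0, 0.0, 1.0
[... 958 characters left out ...]
.7, 'qpos': array([ 1.31361210e+00,  3.52976575e-01,  1.63341827e+00, -2.95438063e-05,
        1.15519756e+00, -2.40489725e-03]), 'qvel': array([-9.93314992e-05, -2.08938437e-04,  4.92302628e-04,  2.08325716e-03,
       -2.44096135e-03,  8.94761296e-04]), 'joint_efforts': array([ 1.33009540e-03, -6.05041766e+01, -3.42384195e+01, -9.78024036e-05,
        1.22668564e-03,  2.76563711e-06]), 'eef_pos': array([157.53023891, 604.81513533, 231.28777648]), 'tcp_rot': array([3.14159247e+00, 2.70294063e-05, 2.88682525e+00]), 'contact_force': array([-0.24843152, -0.22601207, -0.25484819]), 'wrist_torque': array([-0.02970141,  0.00468644,  0.00427461]), 'grasp_force': 0.0, 'opening': 1.0017797530560015}
```

```bash
python3 - <<'E'
import cv2
a=cv2.imread("pics/top0.png")[190:380,240:540];cv2.imwrite("pics/top0c.png",cv2.resize(a,None,fx=2.6,fy=2.6,interpolation=cv2.INTER_CUBIC))
E
```

```text
(no output)
```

View pics/top0c.png

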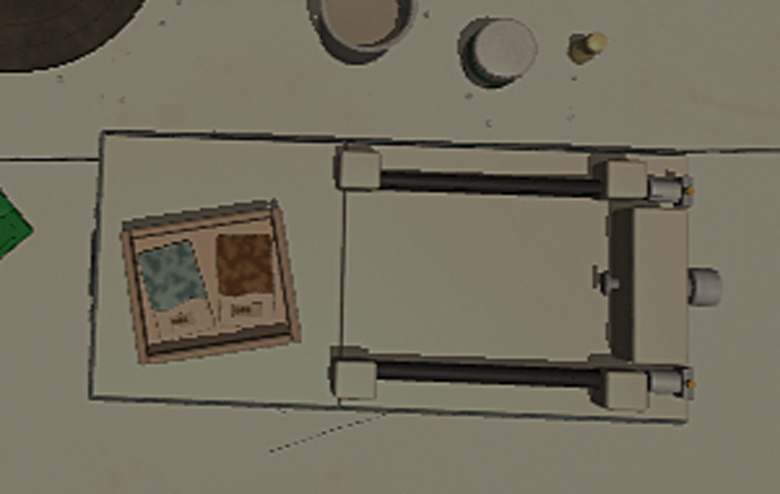

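View pics/side0.png

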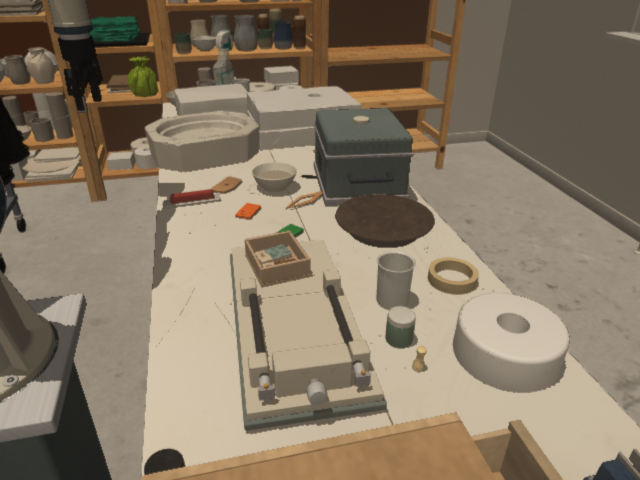

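The top crop shows the tray at the left (rim corners about (122,235), (275,207), (300,340), (142,363) in crop pixels), yawed and with its tiles in. The lane is clear between the rods, and the button is at (600,282). I'll fit the hearth and tray poses.

```bash
cat >> h.py <<'E'
from scipy.optimize import least_squares
def tf(p,L):
    c,s=np.cos(p[2]),np.sin(p[2]);L=np.atleast_2d(np.float64(L))
    return np.c_[p[0]+c*L[:,0]-s*L[:,1],p[1]+s*L[:,0]+c*L[:,1],L[:,2]]
def fit(cam,L,px,p0):
    s=least_squares(lambda p:(proj(cam,tf(p,L))-px).ravel(),p0,loss='soft_l1');return s.x,s.fun.reshape(-1,2)
def rel(h,t):
    d=np.array(t[:2])-h[:2];c,s=np.cos(h[2]),np.sin(h[2])
    return np.array([c*d[0]+s*d[1],-s*d[0]+c*d[1],np.degrees(t[2]-h[2])])
def box(x0,x1,y0,y1,z):return [(x0,y0,z),(x1,y0,z),(x1,y1,z),(x0,y1,z)]
HB=[b for x0,x1 in((-45,-15),(165,195)) for b in(box(x0,x1,62,90,78),box(x0,x1,-90,-62,78))]
TR=box(-60,60,-50,50,78)
E
python3 - <<'E'
from h import *
u=lambda a:np.array(a)/2.6+[240,190]
# far front, near front brick, tops (corner order x0y0,x1y0,x1y1,x0y1)
px=u([(338,187),(381,187),(381,150),(338,150),(335,398),(376,398),(376,361),(333,361)])
L=HB[0]+HB[1]
L+=[(-230,105,36),(-230,-105,36),(230,-105,36),(230,105,36)]
px=np.r_[px,u([(103,130),(92,398),(686,421),(687,152)])]
h,e=fit("top",L,px,[540,50,-1.57]);print("hearth",h,np.round(e,1).tolist())
t,e=fit("top",TR,u([(142,363),(300,340),(275,207),(122,235)]),[540,130,-1.4]);print("tray",t,np.round(e,1).tolist(),rel(h,t))
np.save("h0.npy",h);np.save("t0.npy",t)
for cam,(x,y,w,hh),f in(("top",(260,225,270,140),2.9),("side",(215,210,190,230),2.6)):
    im=cv2.imread(f"pics/{cam}0.png");a=cv2.resize(im[y:y+hh,x:x+w],None,fx=f,fy=f,interpolation=cv2.INTER_CUBIC)
    for p,L,col in[(h,b,(0,0,255)) for b in HB]+[(h,box(-230,230,-105,105,36),(255,0,0)),(t,TR,(0,255,0)),(t,box(-60,60,-50,50,36),(255,255,0)),(h,box(165,195,-56,56,90),(255,0,255))]:
        q=(proj(cam,tf(p,L))-[x,y]+.5)*f
        cv2.polylines(a,[np.int32(q)],True,col,1)
    cv2.imwrite(f"pics/ov_{cam}.png",a)
a=cv2.imread("pics/ov_top.png");b=cv2.imread("pics/ov_side.png");print(a.shape,b.shape)
E
```

```text
hearth [535.41272841 -25.31483365  -1.61679938] [[0.2, 0.1], [-0.6, 0.6], [-0.3, 0.2], [0.6, -0.3], [-0.5, -0.1], [-0.2, 0.5], [0.1, -0.4], [0.6, -1.0], [-2.7, -1.1], [-3.1, 1.7], [4.1, 1.9], [2.9, -2.1]]
tray [528.04800175 112.51843105  -1.40939355] [[-0.8, 2.4], [1.1, 0.3], [1.2, -0.8], [-1.8, -0.7]] [-137.34876309  -13.69544937   11.88347823]
(406, 783, 3) (598, 494, 3)
```

View pics/ov_top.png

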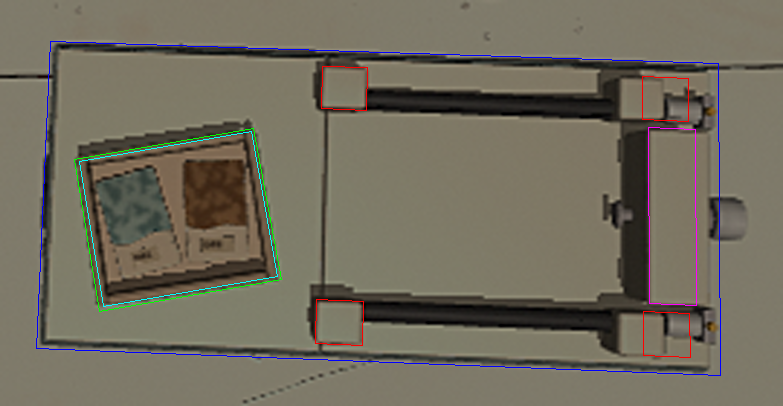

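View pics/ov_side.png

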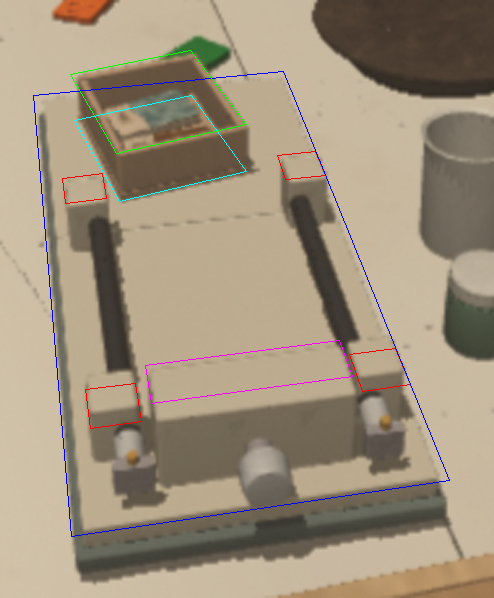

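The top overlay matches the front holder bricks and the back brick's upper front edge. The tray is about 14 mm off towards the robot and yawed by about 12°. The outer outline is 5 mm too big per side, so the brick top is 450 x 200, and I'll refit with that. The side overlay agrees within about 1–2 px, which also confirms the heights.

Plan: use the two spread fingers on the near wall to square and centre the tray, then a two-finger push on the rear wall.

```bash
cat >> h.py <<'E'
from scipy.spatial.transform import Rotation as Ro
def h2w(h,a,b,z):return tf(h,[(a,b,z)])[0]
def go(P,yaw,cur=None):
    s=r.sense();p,R=s["eef_pos"],Ro.from_euler("xyz",s["tcp_rot"])
    T=Ro.from_euler("xyz",[np.pi,0,yaw])
    print("to",np.round(P,1),"turn/pi",np.round((R.inv()*T).as_rotvec()/np.pi,4),"shift/250",np.round(R.inv().apply(P-p)/250,4))
E
python3 - <<'E'
from h import *
u=lambda a:np.array(a)/2.6+[240,190]
v=lambda a:np.array(a)/2.9+[260,225]
px=np.r_[u([(338,187),(381,187),(381,150),(338,150),(335,398),(376,398),(376,361),(333,361),(103,130),(92,398),(686,421),(687,152)]),v([(648,128),(648,304)])]
L=HB[0]+HB[1]+[(-225,101,36),(-225,-101,36),(225,-101,36),(225,101,36),(165,56,90),(165,-56,90)]
h,e=fit("top",L,px,[540,50,-1.57]);print(h,np.round(e,1).tolist())
np.save("h0.npy",h);t=np.load("t0.npy");print(rel(h,t))
# side check
for q in ((-45,62,78),(-45,-62,78),(165,56,90),(165,-56,90)):print(q,(proj("side",tf(h,[q]))[0]-[215,210])*2.6)
yaw=h[2]+np.pi/2+np.pi;print(yaw)
go(h2w(h,-135,-120,160),yaw);go(h2w(h,-135,-120,46),yaw)
E
```

```text
[535.23955693 -25.2967302   -1.61901588] [[0.3, 0.1], [-0.5, 0.7], [-0.2, 0.3], [0.6, -0.2], [-0.6, -0.1], [-0.3, 0.5], [0.0, -0.4], [0.6, -1.0], [-0.2, 0.8], [-0.6, -0.4], [1.4, 0.1], [0.5, 0.2], [-0.2, -0.3], [-0.2, -0.3]]
[-137.30833432  -13.82600674   12.01047455]
(-45, 62, 78) [275.84256519 154.38578596]
(-45, -62, 78) [101.41271238 172.57639929]
(165, 56, 90) [337.48037864 339.52603065]
(165, -56, 90) [143.02456905 364.56780221]
3.0933731004031224
to [421.9 115.3 160. ] turn/pi [-0.      0.     -0.0657] shift/250 [-1.5167 -1.6282  0.2852]
to [421.9 115.3  46. ] turn/pi [-0.      0.     -0.0657] shift/250 [-1.5167 -1.6282  0.7412]
```

Call:
carry_out:
  series:
    - [0,0,-0.02,-0.2,-0.2,0,-0.4]
    - [0,0,-0.04,-0.4,-0.4,0,-0.4]
    - [0,0,-0.0657,-0.6,-0.6,0,-0.4]
    - [0,0,-0.0657,-0.75,-0.8,0,-0.4]
    - [0,0,-0.0657,-0.9,-0.95,0,-0.4]
    - [0,0,-0.0657,-0.9,-0.95,0,-0.4]
    - [0,0,-0.0657,-0.9,-0.95,0,-0.4]
    - [0,0,-0.0657,-0.9,-0.95,0,-0.4]

```text
clock: 1.7
eef_pos: [315.2, 319.5, 231.4]
tcp_rot: [3.141, 0.0, 3.094]
contact_force: [0.9, -0.3, -0.0]
opening: 0.702
grasp_force: 0.0
```

```bash
python3 - <<'E'
from h import *
h=np.load("h0.npy");yaw=h[2]+1.5*np.pi
go(h2w(h,-135,-120,160),yaw);print(r.sense()["opening"])
E
```

```text
to [421.9 115.3 160. ] turn/pi [0.0002 0.     0.0001] shift/250 [-0.4653 -0.7953  0.2851]
0.7023165649366729
```

Call:
carry_out:
  series:
    - [0,0,0,-0.12,-0.2,0,-0.4]
    - [0,0,0,-0.24,-0.4,0.1,-0.4]
    - [0,0,0,-0.36,-0.6,0.2,-0.4]
    - [0,0,0,-0.465,-0.795,0.285,-0.4]
    - [0,0,0,-0.465,-0.795,0.4,-0.4]
    - [0,0,0,-0.465,-0.795,0.55,-0.4]
    - [0,0,0,-0.465,-0.795,0.6,-0.4]
    - [0,0,0,-0.465,-0.795,0.6,-0.4]

```text
clock: 2.7
eef_pos: [421.6, 114.9, 80.9]
tcp_rot: [-3.141, -0.002, 3.095]
contact_force: [0.8, -0.3, -0.4]
opening: 0.696
grasp_force: 0.0
```

```bash
python3 - <<'E'
from h import *
h=np.load("h0.npy");yaw=h[2]+1.5*np.pi
s=r.sense();print(s["eef_pos"],rel(h,[*s["eef_pos"][:2],0]))
go(h2w(h,-135,-110,46),yaw);go(h2w(h,-135,-62,46),yaw)
a=r.grab_frame("side")[:,:,::-1];b=r.grab_frame("top")[:,:,::-1]
f=lambda i,x,y:cv2.resize(i[y:y+190,x:x+200],None,fx=2,fy=2,interpolation=cv2.INTER_CUBIC)
cv2.imwrite("pics/c1.png",np.hstack([f(a,180,170),f(b,255,200)]))
E
```

```text
[421.56094888 114.93675586  80.87895082] [-134.59107971 -120.30585108   92.76277689]
to [431.9 114.8  46. ] turn/pi [-0.0001 -0.0005  0.0004] shift/250 [-0.0415  0.0016  0.1394]
to [479.8 112.5  46. ] turn/pi [-0.0001 -0.0005  0.0004] shift/250 [-0.2335  0.0014  0.1391]
```

View pics/c1.png

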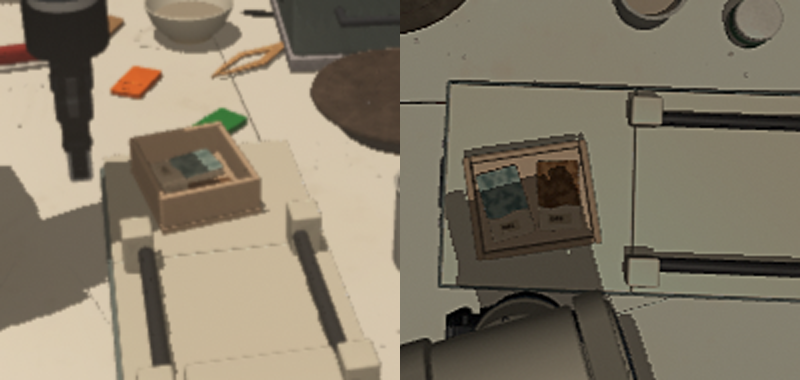

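The hand stands at the near side of the tray, clear of everything. Now I'll lower it and push towards the far side.

Call:
carry_out:
  series:
    - [0,0,0,0,0,0.07,-0.4]
    - [0,0,0,0,0,0.139,-0.4]
    - [0,0,0,-0.06,0,0.139,-0.4]
    - [0,0,0,-0.1,0,0.139,-0.4]
    - [0,0,0,-0.12,0,0.139,-0.4]
    - [0,0,0,-0.14,0,0.139,-0.4]
    - [0,0,0,-0.155,0,0.139,-0.4]
    - [0,0,0,-0.17,0,0.139,-0.4]

```text
clock: 3.8
eef_pos: [463.4, 112.0, 46.4]
tcp_rot: [-3.141, -0.002, 3.093]
contact_force: [-6.5, 1.2, 3.2]
opening: 0.697
grasp_force: 2.6
```

Call:
carry_out:
  series:
    - [0,0,0,-0.012,0,0,-0.4]
    - [0,0,0,-0.024,0,0,-0.4]
    - [0,0,0,-0.036,0,0,-0.4]
    - [0,0,0,-0.048,0,0,-0.4]
    - [0,0,0,-0.06,0,0,-0.4]
    - [0,0,0,-0.06,0,0,-0.4]

```text
clock: 4.55
eef_pos: [478.5, 111.4, 46.2]
tcp_rot: [-3.141, -0.002, 3.093]
contact_force: [-2.4, 2.2, 1.0]
opening: 0.7
grasp_force: 1.8
```

```bash
python3 - <<'E'
from h import *
h=np.load("h0.npy");yaw=h[2]+1.5*np.pi
s=r.sense();print(s["eef_pos"],rel(h,[*s["eef_pos"][:2],s["tcp_rot"][2]]),s["contact_force"])
a=r.grab_frame("side")[:,:,::-1];b=r.grab_frame("top")[:,:,::-1]
cv2.imwrite("pics/top2.png",b);cv2.imwrite("pics/side2.png",a)
def f(i,cam,x,y):
    o=cv2.resize(i[y:y+130,x:x+133],None,fx=3,fy=3,interpolation=cv2.INTER_CUBIC)
    for b in HB[:2]+[box(-197,-77,-50,50,78)]:cv2.polylines(o,[np.int32((proj(cam,tf(h,b))-[x,y]+.5)*3)],True,(0,0,255),1)
    return o
cv2.imwrite("pics/c2.png",np.hstack([f(a,"side",215,200),f(b,"top",265,225)]))
E
```

```text
[478.51634684 111.37500854  46.24795365] [-133.77877203  -63.24497519  269.99462892] [-2.36322674  2.23263357  0.9662405 ]
```

View pics/c2.png

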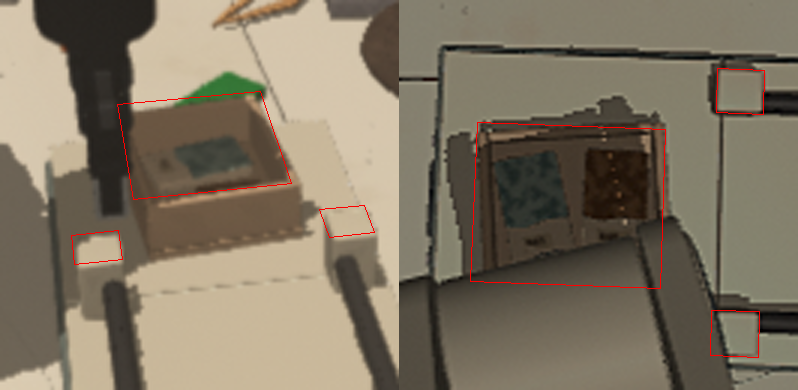

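The outline at y = 0 lies on the tray within about 2 mm, and the tray is now square. I'll nudge it 2 mm more, then back off and rise.

Call:
carry_out:
  series:
    - [0,0,0,-0.009,0,0,-0.4]
    - [0,0,0,-0.009,0,0,-0.4]
    - [0,0,0,0.05,0,0,-0.4]
    - [0,0,0,0.12,0,0,-0.4]
    - [0,0,0,0.12,0,-0.2,-0.4]
    - [0,0,0,0.12,0,-0.4,-0.4]
    - [0,0,0,0.12,0,-0.46,-0.4]
    - [0,0,0,0.12,0,-0.46,-0.4]

```text
clock: 5.65
eef_pos: [449.3, 112.9, 162.1]
tcp_rot: [3.141, 0.002, 3.093]
contact_force: [-0.3, -0.4, -0.7]
opening: 0.697
grasp_force: 0.0
```

```bash
python3 - <<'E'
from h import *
h=np.load("h0.npy")
go(h2w(h,-245,0,160),h[2]+np.pi)
E
```

```text
to [547.  219.4 160. ] turn/pi [7.e-04 4.e-04 5.e-01] shift/250 [-0.3701  0.4443  0.0096]
```

Call:
carry_out:
  series:
    - [0,0,0.055,-0.05,0.06,0.0,-0.4]
    - [0,0,0.11,-0.1,0.12,0.0,-0.4]
    - [0,0,0.165,-0.15,0.18,0.0,-0.4]
    - [0,0,0.22,-0.2,0.24,0.0,-0.4]
    - [0,0,0.275,-0.25,0.3,0.0,-0.4]
    - [0,0,0.33,-0.3,0.36,0.0,-0.4]
    - [0,0,0.385,-0.35,0.42,0.0,-0.4]
    - [0,0,0.44,-0.37,0.444,0.0096,-0.4]

```text
clock: 6.65
eef_pos: [546.5, 219.6, 156.7]
tcp_rot: [-3.139, 0.001, 1.706]
contact_force: [0.1, -1.1, 0.2]
opening: 0.702
grasp_force: 0.0
```

```bash
python3 - <<'E'
from h import *
h=np.load("h0.npy")
go(h2w(h,-245,0,160),h[2]+np.pi);go(h2w(h,-245,0,46),h[2]+np.pi)
E
```

```text
to [547.  219.4 160. ] turn/pi [-0.0008  0.0003  0.0582] shift/250 [-0.0008  0.0019 -0.0134]
to [547.  219.4  46. ] turn/pi [-0.0008  0.0003  0.0582] shift/250 [-0.0005  0.0031  0.4426]
```

Call:
carry_out:
  series:
    - [0,0,0.058,0,0.002,0,-0.4]
    - [0,0,0.058,0,0.002,0.15,-0.4]
    - [0,0,0.058,0,0.002,0.3,-0.4]
    - [0,0,0.058,0,0.002,0.4,-0.4]
    - [0,0,0.058,0,0.002,0.435,-0.4]
    - [0,0,0.058,0,0.002,0.435,-0.4]

```text
clock: 7.4
eef_pos: [546.7, 219.0, 49.2]
tcp_rot: [-3.139, 0.001, 1.529]
contact_force: [0.2, 0.8, 0.1]
opening: 0.699
grasp_force: 0.0
```

```bash
python3 - <<'E'
from h import *
h=np.load("h0.npy")
s=r.sense();print(s["eef_pos"],s["tcp_rot"],rel(h,[*s["eef_pos"][:2],s["tcp_rot"][2]]),s["contact_force"])
for x in(-208,-188,34,36):go(h2w(h,x,0,46),h[2]+np.pi)
a=r.grab_frame("side")[:,:,::-1];b=r.grab_frame("top")[:,:,::-1]
def f(i,cam,x,y):
    o=cv2.resize(i[y:y+130,x:x+133],None,fx=3,fy=3,interpolation=cv2.INTER_CUBIC)
    for b in HB[:2]+[box(-195,-75,-50,50,78)]:cv2.polylines(o,[np.int32((proj(cam,tf(h,b))-[x,y]+.5)*3)],True,(0,0,255),1)
    return o
cv2.imwrite("pics/c3.png",np.hstack([f(a,"side",215,200),f(b,"top",265,225)]))
E
```

```text
[546.70957131 218.96268663  49.1942747 ] [-3.13947503e+00  9.28431011e-04  1.52864532e+00] [-244.52836963   -0.31683386  180.34770237] [0.23027218 0.79312524 0.12930429]
to [545.3 182.5  46. ] turn/pi [-0.0007  0.0003  0.0019] shift/250 [-0.1461  0.0004  0.0129]
to [544.3 162.5  46. ] turn/pi [-0.0007  0.0003  0.0019] shift/250 [-2.261e-01 -1.000e-04  1.300e-02]
to [533.6 -59.3  46. ] turn/pi [-0.0007  0.0003  0.0019] shift/250 [-1.1141 -0.0055  0.0138]
to [533.5 -61.3  46. ] turn/pi [-0.0007  0.0003  0.0019] shift/250 [-1.1221 -0.0055  0.0138]
```

View pics/c3.png

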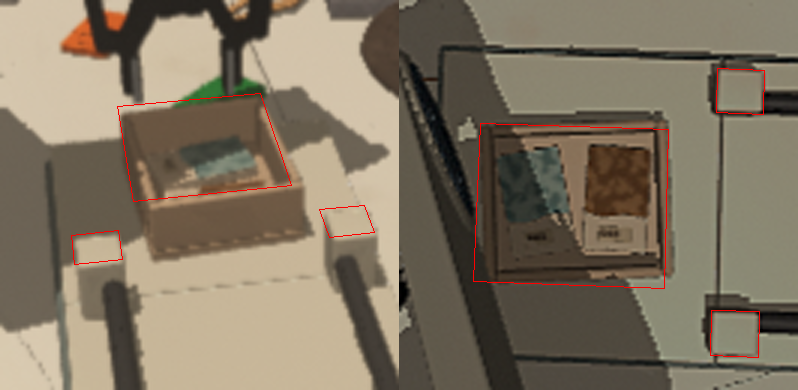

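Tray and fork are well placed: the two fingers straddle the centre line behind the rear wall, and the tray is within about 2 mm and 1–2°. Now I push up to the mouth.

Call:
carry_out:
  series:
    - [0,0,0.002,-0.06,0,0.012,-0.4]
    - [0,0,0.002,-0.11,0,0.012,-0.4]
    - [0,0,0.002,-0.14,0,0.012,-0.4]
    - [0,0,0.002,-0.165,0,0.012,-0.4]
    - [0,0,0.002,-0.19,0,0.012,-0.4]
    - [0,0,0.002,-0.215,0,0.012,-0.4]
    - [0,0,0.002,-0.24,0,0.012,-0.4]
    - [0,0,0.002,-0.255,0,0.012,-0.4]

```text
clock: 8.5
eef_pos: [545.1, 155.6, 47.6]
tcp_rot: [3.141, -0.001, 1.522]
contact_force: [0.1, 5.5, 2.0]
opening: 0.699
grasp_force: 2.7
```

```bash
python3 - <<'E'
from h import *
h=np.load("h0.npy")
s=r.sense();q=rel(h,[*s["eef_pos"][:2],s["tcp_rot"][2]]);print(s["eef_pos"],q,s["contact_force"])
for x in(-40,34):go(h2w(h,x,0,46),h[2]+np.pi)
x0=q[0]+11
a=r.grab_frame("side")[:,:,::-1];b=r.grab_frame("top")[:,:,::-1]
def f(i,cam,x,y):
    o=cv2.resize(i[y:y+130,x:x+133],None,fx=3,fy=3,interpolation=cv2.INTER_CUBIC)
    for b in HB[:2]+[box(x0,x0+120,-50,50,78)]:cv2.polylines(o,[np.int32((proj(cam,tf(h,b))-[x,y]+.5)*3)],True,(0,0,255),1)
    return o
cv2.imwrite("pics/c4.png",np.hstack([f(a,"side",215,210),f(b,"top",275,225)]))
E
```

```text
[545.08921704 155.59262624  47.62594288] [-181.15386416    1.11918726  179.97402062] [0.05617434 5.46957909 2.03565416]
to [537.2  14.7  46. ] turn/pi [ 0.0001 -0.0002 -0.0001] shift/250 [-0.5646 -0.0042  0.0062]
to [533.6 -59.3  46. ] turn/pi [ 0.0001 -0.0002 -0.0001] shift/250 [-0.8606 -0.0041  0.0061]
```

View pics/c4.png

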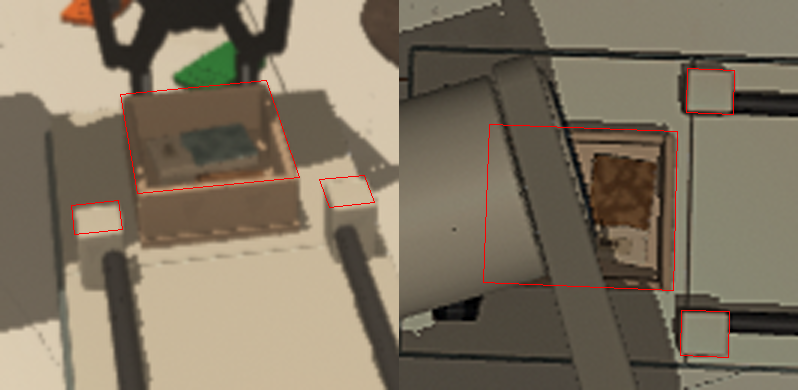

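The tray is square and centred, lying on the drawn outline, with its front edge just before the mouth. I push it in.

Call:
carry_out:
  series:
    - [0,0,0,-0.028,0,0.004,-0.4]
    - [0,0,0,-0.056,-0.001,0.004,-0.4]
    - [0,0,0,-0.084,-0.001,0.004,-0.4]
    - [0,0,0,-0.112,-0.002,0.004,-0.4]
    - [0,0,0,-0.14,-0.002,0.004,-0.4]
    - [0,0,0,-0.168,-0.002,0.004,-0.4]
    - [0,0,0,-0.196,-0.003,0.004,-0.4]
    - [0,0,0,-0.22,-0.003,0.004,-0.4]

```text
clock: 9.6
eef_pos: [541.7, 100.9, 46.7]
tcp_rot: [3.141, -0.001, 1.522]
contact_force: [-0.1, 6.9, 3.9]
opening: 0.696
grasp_force: 3.1
```

Call:
carry_out:
  series:
    - [0,0,0,-0.028,0,0,-0.4]
    - [0,0,0,-0.056,0,0,-0.4]
    - [0,0,0,-0.084,0,0,-0.4]
    - [0,0,0,-0.112,0,0,-0.4]
    - [0,0,0,-0.14,0,0,-0.4]
    - [0,0,0,-0.168,0,0,-0.4]
    - [0,0,0,-0.196,0,0,-0.4]
    - [0,0,0,-0.22,0,0,-0.4]

```text
clock: 10.6
eef_pos: [539.0, 46.0, 46.7]
tcp_rot: [3.141, -0.001, 1.522]
contact_force: [0.2, 6.2, 4.4]
opening: 0.698
grasp_force: 3.3
```

```bash
python3 - <<'E'
from h import *
h=np.load("h0.npy")
s=r.sense();q=rel(h,[*s["eef_pos"][:2],s["tcp_rot"][2]]);print(s["eef_pos"],q,s["contact_force"])
for x in(10,34):go(h2w(h,x,0,46),h[2]+np.pi)
x0=q[0]+11
a=r.grab_frame("side")[:,:,::-1];b=r.grab_frame("top")[:,:,::-1]
def f(i,cam,x,y):
    o=cv2.resize(i[y:y+145,x:x+133],None,fx=3,fy=3,interpolation=cv2.INTER_CUBIC)
    for b in HB[:2]+[box(x0,x0+120,-50,50,78)]:cv2.polylines(o,[np.int32((proj(cam,tf(h,b))-[x,y]+.5)*3)],True,(0,0,255),1)
    return o
cv2.imwrite("pics/c5.png",np.hstack([f(a,"side",235,250),f(b,"top",375,225)]))
E
```

```text
[538.95373431  45.99828904  46.6532642 ] [-71.39117695   0.27337835 179.97724908] [0.21362232 6.19769983 4.36107913]
to [534.8 -35.3  46. ] turn/pi [ 0.0001 -0.0002 -0.0001] shift/250 [-0.3256 -0.001   0.0024]
to [533.6 -59.3  46. ] turn/pi [ 0.0001 -0.0002 -0.0001] shift/250 [-0.4216 -0.0009  0.0024]
```

View pics/c5.png

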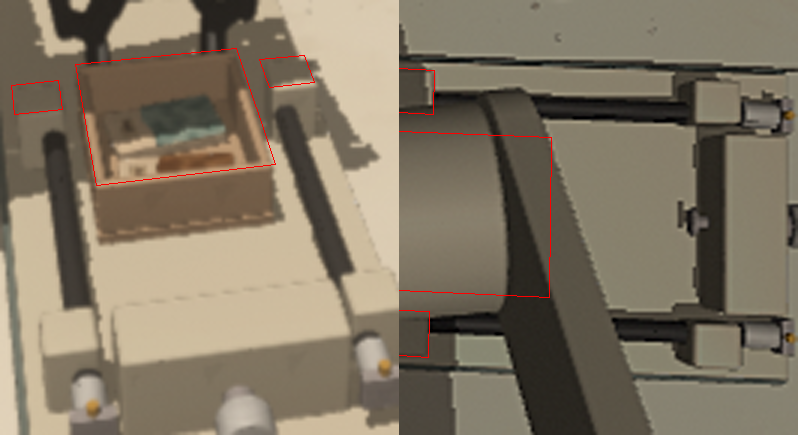

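The side view shows the tray square between the rods, with clear gaps on both sides and the tiles lying in it. I continue.

Call:
carry_out:
  series:
    - [0,0,0,-0.028,0,0,-0.4]
    - [0,0,0,-0.056,0,0,-0.4]
    - [0,0,0,-0.084,0,0,-0.4]
    - [0,0,0,-0.112,0,0,-0.4]
    - [0,0,0,-0.14,0,0,-0.4]
    - [0,0,0,-0.168,0,0,-0.4]
    - [0,0,0,-0.196,0,0,-0.4]
    - [0,0,0,-0.22,0,0,-0.4]

```text
clock: 11.7
eef_pos: [535.9, -8.9, 46.4]
tcp_rot: [-3.141, -0.0, 1.522]
contact_force: [0.7, 7.1, 3.3]
opening: 0.701
grasp_force: 3.1
```

Call:
carry_out:
  series:
    - [0,0,0,-0.024,0,0,-0.4]
    - [0,0,0,-0.048,0,0,-0.4]
    - [0,0,0,-0.072,0,0,-0.4]
    - [0,0,0,-0.096,0,0,-0.4]
    - [0,0,0,-0.116,0,0,-0.4]
    - [0,0,0,-0.136,0,0,-0.4]
    - [0,0,0,-0.152,0,0,-0.4]
    - [0,0,0,-0.164,0,0,-0.4]

```text
clock: 12.7
eef_pos: [533.9, -49.7, 46.4]
tcp_rot: [-3.141, -0.001, 1.522]
contact_force: [-0.3, 6.4, 4.2]
opening: 0.701
grasp_force: 3.3
```

```bash
python3 - <<'E'
from h import *
h=np.load("h0.npy")
s=r.sense();q=rel(h,[*s["eef_pos"][:2],s["tcp_rot"][2]]);print(s["eef_pos"],q,s["contact_force"])
go(h2w(h,34,0,46),h[2]+np.pi)
E
```

```text
[533.89069702 -49.69038051  46.39940346] [ 2.44303129e+01 -1.71496923e-01  1.79975807e+02] [-0.28202678  6.39874828  4.22884177]
to [533.6 -59.3  46. ] turn/pi [-0.0002 -0.0002 -0.0001] shift/250 [-0.0383  0.0007  0.0016]
```

Call:
carry_out:
  series:
    - [0,0,0,-0.008,0,0,-0.4]
    - [0,0,0,-0.016,0,0,-0.4]
    - [0,0,0,-0.024,0,0,-0.4]
    - [0,0,0,-0.03,0,0,-0.4]
    - [0,0,0,-0.03,0,0,-0.4]

```text
clock: 13.32
eef_pos: [533.5, -57.1, 46.4]
tcp_rot: [-3.141, -0.0, 1.522]
contact_force: [0.1, 5.3, 4.0]
opening: 0.701
grasp_force: 2.8
```

Call:
carry_out:
  series:
    - [0,0,0,-0.004,0,0,-0.4]
    - [0,0,0,-0.008,0,0,-0.4]
    - [0,0,0,-0.008,0,0,-0.4]

```text
clock: 13.7
eef_pos: [533.4, -59.0, 46.4]
tcp_rot: [-3.141, -0.001, 1.522]
contact_force: [0.8, 6.7, 3.5]
opening: 0.701
grasp_force: 3.2
```

Call:
carry_out:
  series:
    - [0,0,0,-0.004,0,0,-0.4]
    - [0,0,0,-0.008,0,0,-0.4]
    - [0,0,0,-0.008,0,0,-0.4]

```text
clock: 14.08
eef_pos: [533.3, -60.6, 46.4]
tcp_rot: [-3.141, -0.001, 1.522]
contact_force: [1.5, 9.9, 4.9]
opening: 0.7
grasp_force: 4.6
```

Call:
carry_out:
  series:
    - [0,0,0,-0.004,0,0,-0.4]
    - [0,0,0,-0.006,0,0,-0.4]
    - [0,0,0,-0.006,0,0,-0.4]

```text
clock: 14.45
eef_pos: [533.3, -60.7, 46.4]
tcp_rot: [-3.141, -0.003, 1.522]
contact_force: [1.8, 19.8, 4.0]
opening: 0.703
grasp_force: 9.9
```

The force has risen to 20 N with no further motion, so the tray is home. I back off straight, then rise.

Call:
carry_out:
  series:
    - [0,0,0,0.006,0,0,-0.4]
    - [0,0,0,0.02,0,0,-0.4]
    - [0,0,0,0.06,0,0,-0.4]
    - [0,0,0,0.16,0,0,-0.4]
    - [0,0,0,0.16,0,-0.15,-0.4]
    - [0,0,0,0.16,0,-0.35,-0.4]
    - [0,0,0,0.16,0,-0.6,-0.4]
    - [0,0,0,0.16,0,-0.8,-0.4]

```text
clock: 15.45
eef_pos: [535.4, -22.9, 248.7]
tcp_rot: [3.141, 0.0, 1.522]
contact_force: [0.1, 0.2, -0.3]
opening: 0.695
grasp_force: 0.0
```

Call:
carry_out:
  series:
    - [0,0,0,0.2,0,0,-0.4]
    - [0,0,0,0.4,0,0,-0.4]
    - [0,0,0,0.6,0,0,-0.4]
    - [0,0,0,0.8,0,0,-0.4]
    - [0,0,0,1.0,0,0,-0.4]
    - [0,0,0,1.0,0,0,-0.4]
    - [0,0,0,1.0,0,0,-0.4]

```text
clock: 16.32
eef_pos: [547.1, 226.3, 245.9]
tcp_rot: [-3.141, 0.001, 1.523]
contact_force: [1.3, -0.6, -0.5]
opening: 0.702
grasp_force: 0.0
```

```bash
python3 - <<'E'
from h import *
h=np.load("h0.npy")
print(r.sense()["contact_force"])
a=r.grab_frame("side")[:,:,::-1];b=r.grab_frame("top")[:,:,::-1]
def f(i,cam,x,y):
    o=cv2.resize(i[y:y+145,x:x+133],None,fx=3,fy=3,interpolation=cv2.INTER_CUBIC)
    for b in [box(45,165,-50,50,78)]:cv2.polylines(o,[np.int32((proj(cam,tf(h,b))-[x,y]+.5)*3)],True,(0,0,255),1)
    return o
cv2.imwrite("pics/c6.png",np.hstack([f(a,"side",235,260),f(b,"top",385,225)]))
E
```

```text
[ 1.31745933 -0.59950954 -0.45357269]
```

View pics/c6.png

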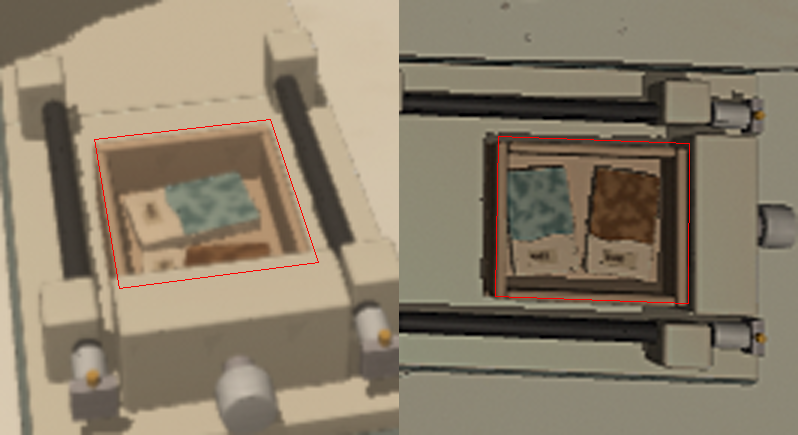

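The tray lies flush against the back brick, on the drawn home outline and centred, with both tiles flat in it and the hand away.

```bash
python3 -c "
from rig import r
print(r.sign_off())"
```

```text
the job is handed in; nothing more can be done
None
```

The tray is straight and home against the back brick with both tiles flat in it and the hand clear; I handed the job in at about 16 s, and no verdict came back (the pressed-in button is inferred from the tray's position, not seen directly).

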